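# Raise the call mast of the tray that is ready

## Task

One of the two trays is heaped with sesame squares and ready to be fetched: raise the call mast that stands right behind it on the robot's side. Press that mast's green button so that it pops up to its first stop, then grip its red knob, pull it straight up to the second stop and finish still holding it there, fully extended, for it springs back when let go. Leave the other mast and its button, the bowl, the jar and the brush alone.

Things in the scene. Friction and masses are not known exactly. Their poses are not given: they have to be found in the camera images.
- mast_left: Call mast on the left (from the robot, +y): a blue steel box bolted to the table, 165 long x 70 wide x 60 mm high, with a dark upright sleeve (34 mm across, top 128 mm above the table). Origin on the mast's vertical axis at table level; the box reaches from x = -130 to +35 mm in its own frame, y +-35 mm. Own -x runs from the mast to its button, own +x from the mast to its tray; z up. It cannot move.
- knob_left (a point): Centre of the red knob on top of the left mast, an upright cylinder 32 mm across and 40 mm tall, to be gripped from above; on the mast's axis, 152 mm above the table while the mast is down, 202 mm at the first stop, 272 mm at the second.
- button_left_top (a point): Centre of the top of the left mast's round green push button (28 mm across, in a black ring), on the blue box 90 mm in front (own -x) of the mast's axis; pressed straight down, 6 mm travel, about 5 N when fully down, springs back by itself. Fully down it unlatches the mast, which pops up by itself (in about half a second) to the first stop and stays there when the button is let go.
- button_left (a joint): How far the left mast's button is pressed: 0 up, 0.006 m fully down.
- mast_left_tube (a joint): Rise of the left mast's outer aluminium tube: 0 = down and latched, 0.05 m = first stop (a spring lifts it there once unlatched).
- mast_left_rod (a joint): Rise of the left mast's inner white rod, which carries the knob, out of the tube: 0 = in, 0.07 m = second stop (a firm end stop). A spring pulls it in with 2.5 N at 0 and 6 N at 0.07 m, so it goes back in when let go. A yellow band at its foot shows near the second stop.
- mast_right: Call mast on the right (from the robot, -y): a blue steel box bolted to the table, 165 long x 70 wide x 60 mm high, with a dark upright sleeve (34 mm across, top 128 mm above the table). Origin on the mast's vertical axis at table level; the box reaches from x = -130 to +35 mm in its own frame, y +-35 mm. Own -x runs from the mast to its button, own +x from the mast to its tray; z up. It cannot move.
- knob_right (a point): Centre of the red knob on top of the right mast, an upright cylinder 32 mm across and 40 mm tall, to be gripped from above; on the mast's axis, 152 mm above the table while the mast is down, 202 mm at the first stop, 272 mm at the second.
- button_right_top (a point): Centre of the top of the right mast's round green push button (28 mm across, in a black ring), on the blue box 90 mm in front (own -x) of the mast's axis; pressed straight down, 6 mm travel, about 5 N when fully down, springs back by itself. Fully down it unlatches the mast, which pops up by itself (in about half a second) to the first stop and stays there when the button is let go.
- button_right (a joint): How far the right mast's button is pressed: 0 up, 0.006 m fully down.
- mast_right_tube (a joint): Rise of the right mast's outer aluminium tube: 0 = down and latched, 0.05 m = first stop (a spring lifts it there once unlatched).
- mast_right_rod (a joint): Rise of the right mast's inner white rod, which carries the knob, out of the tube: 0 = in, 0.07 m = second stop (a firm end stop). A spring pulls it in with 2.5 N at 0 and 6 N at 0.07 m, so it goes back in when let go. A yellow band at its foot shows near the second stop.
- squares_tray (a point): Centre (11 mm above the table) of the aluminium tray that is heaped with pale sesame squares: 150 x 125 mm, 22 mm high. It lies on the table just beyond (own +x, about 160 mm) one of the two masts, which is its call mast; the other mast is at least 250 mm away. Fixed.
- empty_tray (a point): Centre (11 mm above the table) of the other, same tray, empty; it lies just beyond the other mast. Fixed.
- bowl_mid (a point): Middle of a loose blue bowl, 90 mm across, 45 mm high, between the masts: bystander.
- jar_mid (a point): Middle of a loose amber jar with a white lid, 70 mm across, 100 mm high, on the far right: bystander.
- brush_grip (a point): Handle of a loose flat pastry brush with a wooden handle, lying on the table on the far left: bystander.

How it is judged:
On the way, in this order (a step that is already met when the one before it is completed fails the run):
1. the mast of the heaped tray is unlatched with its button and stands at the first stop (((horizontal distance between squares_tray and mast_left below 0.21 m and value of joint mast_left_tube above 0.045 m and value of joint mast_left_rod below 0.015 m) or (horizontal distance between squares_tray and mast_right below 0.21 m and value of joint mast_right_tube above 0.045 m and value of joint mast_right_rod below 0.015 m))), for 0.2 s.
2. its knob is gripped and pulled to the second stop (((horizontal distance between squares_tray and mast_left below 0.21 m and value of joint mast_left_tube above 0.045 m and value of joint mast_left_rod above 0.065 m and contact force between the fingers and mast_left_rod above 2 N) or (horizontal distance between squares_tray and mast_right below 0.21 m and value of joint mast_right_tube above 0.045 m and value of joint mast_right_rod above 0.065 m and contact force between the fingers and mast_right_rod above 2 N))), for 0.2 s.
At the end, for the whole second after the job is handed in: The mast of the heaped tray stands still at its second stop (tube within 5 mm of 0.05 m, rod within 5 mm of 0.07 m, both slower than 20 mm/s), held there by the fingers (over 2 N on the knob); the other mast is down (within 10 mm) (((horizontal distance between squares_tray and mast_left below 0.21 m and value of joint mast_left_tube above 0.045 m and value of joint mast_left_rod above 0.065 m and velocity of joint mast_left_tube between -0.02 and 0.02 m/s and velocity of joint mast_left_rod between -0.02 and 0.02 m/s and contact force between the fingers and mast_left_rod above 2 N and value of joint each of mast_right_tube, mast_right_rod below 0.01 m) or (horizontal distance between squares_tray and mast_right below 0.21 m and value of joint mast_right_tube above 0.045 m and value of joint mast_right_rod above 0.065 m and velocity of joint mast_right_tube between -0.02 and 0.02 m/s and velocity of joint mast_right_rod between -0.02 and 0.02 m/s and contact force between the fingers and mast_right_rod above 2 N and value of joint each of mast_left_tube, mast_left_rod below 0.01 m))); the arm keeps its last pose, push and grip.
It fails at once if the other mast's button is pressed (over 3 mm) or the other mast is raised (over 10 mm) ((horizontal distance between squares_tray and mast_left below 0.21 m and (value of joint button_right above 0.003 m or value of joint any of mast_right_tube, mast_right_rod above 0.01 m)) or (horizontal distance between squares_tray and mast_right below 0.21 m and (value of joint button_left above 0.003 m or value of joint any of mast_left_tube, mast_left_rod above 0.01 m))).
It fails at once if the bowl, jar or brush is moved by more than 30 mm (distance of any of bowl_mid, jar_mid, brush_grip from where it was at the start of the episode above 0.03 m).
It also fails if it takes over 48 s, if anything falls off the work surface, if the arm or the gripper's body presses on something with over 40 N, if the wrist force passes 120 N, or if a joint passes its speed limit or range.

## Robot

A 6-joint arm with a two-finger parallel gripper is mounted at the origin on the work surface. World frame = base frame: x ahead of the robot, y to its left, z up, the work surface at z = 0. Lengths are in m, angles in rad, forces in N, time in s.
With the tool pointing down it reaches from about 0.25 to 0.775 m from the base axis. Payload 4 kg.
Tool frame: the origin (TCP) lies midway between the tips of the shut fingers; the grasp point (between the pads) lies 19 mm behind it (robot.grasp_offset is the distance from the TCP to the grasp point, in m); z points along the fingers, y is the direction in which the jaws open and shut (so a half turn about z gives the same grasp; the last joint's range is limited). The gripper opens to 94 mm and grips with 3 to 60 N. Pads are 16 mm wide; open, the fingers measure 119 mm over their backs; the gripper's body (75 mm by 177 mm) begins 78 mm behind the grasp point.
Start: joints at [1.156, 0.087, 1.371, -0, 1.684, -0.103], TCP at [0.169, 0.523, 0.206] pointing down, gripper open.
Joint ranges: [-3.1, 3.1], [-0.76, 2.03], [0.27, 2.55], [-1.08, 4.22], [0.17, 2.65], [-2.57, 2.57]. Speed limits (rad/s): [2.79, 2.79, 3.14, 3.14, 3.14, 3.14].

## Interface

Orientations are given as [roll, pitch, yaw] about the fixed x, y, z axes, in that order (R = Rz(yaw) Ry(pitch) Rx(roll)).
In Python, from bench import status, viewer, order, robot gives the robot as it stands. The module is installed in compiled form; this text tells all that it offers.
- The arm moves only by the tool move_arm, never from a script. Its argument "targets" is a list of rows, each a list of 3 entries, a list of its own where there are three numbers: the shift along the tool's x, y, z in mm, then the turn, a rotation vector about the tool's x, y, z in degrees, then the opening, from -1 (shut) to 1 (fully open). A call has 1 to 20 rows; each row is the pose to reach, as a shift and turn from the pose commanded when the call began, along the tool's axes at that moment; what a row does not reach only later rows make up. A row lasts 1/8 s, in which the tool goes at most 62.5 mm and 10.7 degrees, less where a joint would pass 70% of its speed; a pose out of reach is approached as far as the arm can. A call with a gripper value outside its range is refused whole. The fingers move at their own pace and stop on an object; the grip force is fixed at half the most. Time passes only in rows, so rows that repeat a pose let the fingers close. It gives the time, the measured TCP pose, the force and the opening at its end, in the units of the state.
- status.get_obs(): the state, without advancing time (a new reading comes with each control period).
- viewer.snapshot(name): name is "side" or "top"; returns the picture (400x640x3 uint8, red, green, blue); there is no depth.
- viewer.camera_model(name): a dict with "K" (3x3 intrinsics, pixels), "D" ([k1, k2, p1, p2, k3] as OpenCV has them; the pictures are not rectified), "xyz" and "attitude" of the camera in the world. Camera axes: x right, y up, looking along -z (the intrinsics and any distortion apply to the point x, -y, -z); pixel columns grow to the right and rows downward; lengths in m; the calibration is good to about 2 mm. A picture is of the moment at which its call begins. camera_model takes no time and is no camera call.
- order.close_job(): hands the job in, once; it reports no verdict.
The state is a dict: "time": time; "joint_positions": joint angles; "qvel": joint speeds; "joint_torque": joint torques, N m; "tool_pos": TCP position; "ee_rot": TCP orientation; "wrist_force": force on the tool from outside, world axes, zero at the start; "wrist_torque": the same for the moment, N m; "width": finger opening in m.
Only numpy, scipy, OpenCV 4.12 (cv2) and the standard library are available. Lean on these libraries where they do the work, as an engineer would, in place of code of your own. Each camera call takes 0.05 s, during which the arm holds its last target. There are 200 camera calls.

## Working session

There is one attempt and no reset: what is moved stays moved. The work goes in short steps, Python scripts to look and compute and a tool call to move; the robot and the scene stay as the last step left them, time stands still between calls to the robot, and variables do not carry over. Pictures are saved under pics/ and viewed, about 8 in all and at most 12, crops included, and the job is handed in when it is done.

Besides the shell and the picture viewer there is one more tool, called after "Request:" by a JSON object that holds its "fn" and its "kwargs", one argument or row to a line. move_arm: Moves the arm, as the interface text tells. Its arguments: {"type":"object","properties":{"targets":{"type":"array"}},"required":["targets"]}

```bash
mkdir -p pics
cat > h.py <<'E'
import numpy as np, cv2
from scipy.spatial.transform import Rotation as R
from bench import status, viewer, order, robot
def snap(n,f,crop=None,s=1):
    im=viewer.snapshot(n)[:,:,::-1]
    if crop: x0,y0,x1,y1=crop; im=im[y0:y1,x0:x1]
    cv2.imwrite('pics/'+f,cv2.resize(im,None,fx=s,fy=s,interpolation=cv2.INTER_CUBIC))
def cam(n):
    m=viewer.camera_model(n); a=np.array(m['attitude'],float)
    Rm=a if a.shape==(3,3) else R.from_euler('xyz',a).as_matrix()
    return np.array(m['K']),np.array(m['D'],float),np.array(m['xyz']),Rm
def pix2plane(n,uv,z):
    K,D,t,Rm=cam(n)
    p=cv2.undistortPoints(np.array([[uv]],float),K,D)[0,0]
    d=Rm@np.array([p[0],-p[1],-1]); return t+d*(z-t[2])/d[2]
def proj(n,P):
    K,D,t,Rm=cam(n); q=(np.atleast_2d(P)-t)@Rm; q=q*[1,-1,-1]
    return cv2.projectPoints(q,np.zeros(3),np.zeros(3),K,D)[0][:,0]
E
python3 - <<'E'
from h import *
snap('top','t0.png',s=1.25); snap('side','s0.png',s=1.25)
for n in('top','side'): print(viewer.camera_model(n))
print(status.get_obs())
E
```

```text
{'K': array([[491.18927358,   0.        , 316.54343956],
       [  0.        , 491.18927358, 210.63356434],
       [  0.        ,   0.        ,   1.        ]]), 'D': array([-0.10458232,  0.        ,  0.        ,  0.        ,  0.        ]), 'xyz': array([0.43629143, 0.00421135, 1.46801481]), 'attitude': array([ 0.10423122,  0.00588513, -1.55461507])}
{'K': array([[430.47019231,   0.        , 320.2467341 ],
       [  0.        , 430.47019231, 202.66027315],
       [  0.        ,   0.        ,   1.        ]]), 'D': array([-0.03560482,  0.        ,  0.        ,  0.        ,  0.        ]), 'xyz': array([ 0.02452186, -0.72062218,  1.1744685 ]), 'attitude': array([ 0.7015523 ,  0.01433349, -0.67153503])}
{'time': 0.1, 'joint_positions': array([ 1.15590799e+00,  8.78920166e-02,  1.37208719e+00, -6.76738488e-06,
        1.68359947e+00, -1.03072270e-01]), 'qvel': array([-0.00024209, -0.00207814, -0.00415397,  0.0010263 , -0.00055361,
       -0.00131004]), 'joint_torque': array([ 2.01512565e-03, -3.41252375e+01, -3.03301013e+01,  7.19825760e-02,
        3.04688606e-02, -7.82757138e-05]), 'tool_pos': array([0.16852657, 0.52302917, 0.20442333]), 'ee_rot': array([-3.13961648e+00, -1.97651690e-04,  2.82977564e+00]), 'wrist_force': array([-0.02874301, -0.85168878,  0.45349691]), 'wrist_torque': array([-0.01673161,  0.04578586, -0.05992724]), 'width': 0.0939955120356412}
```

View pics/t0.png

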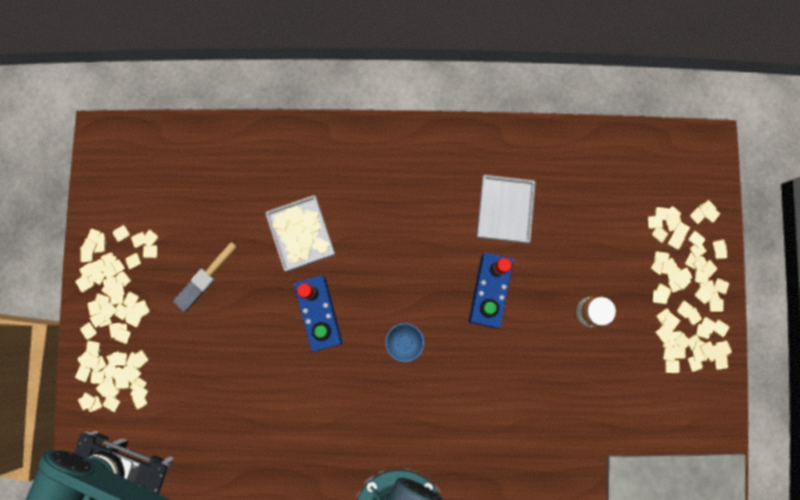

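View pics/s0.png

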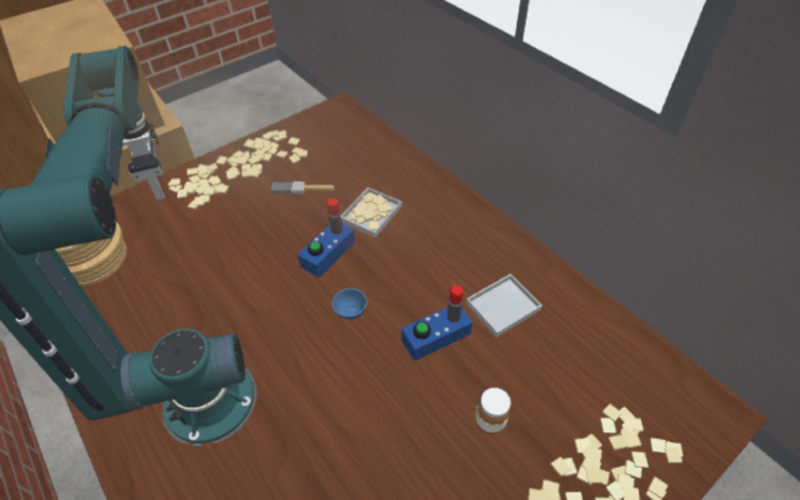

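The top view shows the heaped tray at (300,233) and its mast on the left, with the knob at about (304,291) and the green button at (320,331), in picture pixels. The empty tray and the right mast are on the other side. The bowl is at (405,342) and the brush at (205,275). Next I'll measure in enlarged crops and with colour centroids.

Run:
```python
from h import *
from scipy.optimize import least_squares
ims={n:viewer.snapshot(n).astype(int) for n in('top','side')}
def blob(n,col,win):
    im=ims[n]; x0,y0,x1,y1=win; c=im[y0:y1,x0:x1]; r,g,b=c[...,0],c[...,1],c[...,2]
    m=(r>2*g)&(r>2.2*b)&(r>130) if col=='r' else (g>1.5*r)&(g>1.5*b)&(g>70)
    k,l,st,ce=cv2.connectedComponentsWithStats(m.astype(np.uint8))
    i=1+np.argmax(st[1:,4]); return ce[i]+[x0,y0],st[i][2:]
W={'top':(220,210,290,290),'side':(235,150,290,225)}
obs={}
for col in 'rg':
    for n in W:
        c,s=blob(n,col,W[n]); obs[col,n]=c; print(col,n,c.round(2),s)
for col in 'rg':
    f=lambda P:np.r_[proj('top',P)[0]-obs[col,'top'],proj('side',P)[0]-obs[col,'side']]
    r=least_squares(f,[.5,.2,.1]); print(col,'tri',r.x.round(4),'res px',r.fun.round(2))
k=pix2plane('top',obs['r','top'],.160); print('knob top-view z.16',k)
for z in (.066,.07,.075): print('button',z,pix2plane('top',obs['g','top'],z), pix2plane('side',obs['g','side'],z))
# boxes corners read from picture (bottom near corners / top)
tray=pix2plane('top',(300/1.25,233/1.25),.02); print('tray',tray)
cs=[cv2.resize(ims[n][y0:y1,x0:x1].astype(np.uint8)[...,::-1],(390,400),interpolation=cv2.INTER_CUBIC) for n,(x0,y0,x1,y1) in W.items()]
cv2.imwrite('pics/c1.png',np.hstack(cs))
```

```text
r top [243.16 232.  ] [11 11 97]
r side [265.94 161.63] [ 9  6 49]
g top [256.01 264.59] [11 10 90]
g side [251.63 196.89] [ 8  7 46]
r tri [0.5121 0.2078 0.1699] res px [ 0.05 -0.08 -0.11  0.01]
g tri [0.4256 0.1836 0.0752] res px [-0.02  0.04  0.06 -0.01]
knob top-view z.16 [0.51247893 0.20942544 0.16      ]
button 0.066 [0.42566925 0.18468126 0.066     ] [0.42881241 0.19121686 0.066     ]
button 0.07 [0.42569956 0.18416638 0.07      ] [0.42735349 0.18792641 0.07      ]
button 0.075 [0.42573744 0.18352277 0.075     ] [0.42552985 0.18381335 0.075     ]
tray [0.656912   0.24525788 0.02      ]
```

View pics/c1.png

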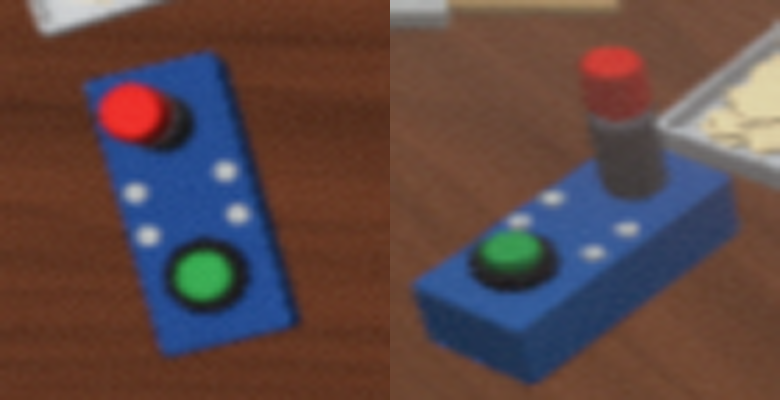

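The crop agrees with what's given. The knob is at (0.512, 0.208), with its top at z≈0.170 where 0.172 was expected. The button is at (0.426, 0.184), top at about 0.075. They are 89.8 mm apart (90 given), and the mast axis is at 15.6°. First move: go above the button with the fingers shut and the jaws' axis across the box.

Request:
{"fn": "move_arm", "kwargs": {
  "targets": [
    [[-35, -24, 0], [0, 0, -3.5], -1],
    [[-70, -49, 0], [0, 0, -7], -1],
    [[-105, -73, 0], [0, 0, -10], -1],
    [[-140, -98, 0], [0, 0, -13.5], -1],
    [[-174, -122, 0], [0, 0, -17], -1],
    [[-209, -147, 0], [0, 0, -20], -1],
    [[-244, -171, 0], [0, 0, -23.5], -1],
    [[-279, -195, 0], [0, 0, -27], -1],
    [[-314, -220, 0], [0, 0, -30], -1],
    [[-348, -244, 0], [0, 0, -33.5], -1],
    [[-348, -244, 0], [0, 0, -33.5], -1],
    [[-348, -244, 0], [0, 0, -33.5], -1],
    [[-348, -244, 0], [0, 0, -33.5], -1]
  ]
}}

```text
time: 1.82
tool_pos: [0.4245, 0.1854, 0.2055]
ee_rot: [3.141, -0.0, -2.867]
wrist_force: [-0.2, -0.8, -0.5]
width: 0.0005
```

Request:
{"fn": "move_arm", "kwargs": {
  "targets": [
    [[-1, -2, 30], [0, 0, 0], -1],
    [[-1, -2, 60], [0, 0, 0], -1],
    [[-1, -2, 85], [0, 0, 0], -1],
    [[-1, -2, 105], [0, 0, 0], -1],
    [[-1, -2, 118], [0, 0, 0], -1],
    [[-1, -2, 120], [0, 0, 0], -1],
    [[-1, -2, 120], [0, 0, 0], -1]
  ]
}}

```text
time: 2.7
tool_pos: [0.427, 0.1832, 0.0862]
ee_rot: [3.141, 0.001, -2.868]
wrist_force: [0.4, -0.0, 0.5]
width: 0.0
```

Run:
```python
from h import *
snap('side','s1.png',(200,110,330,240),4)
```

```text
(no output)
```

View pics/s1.png

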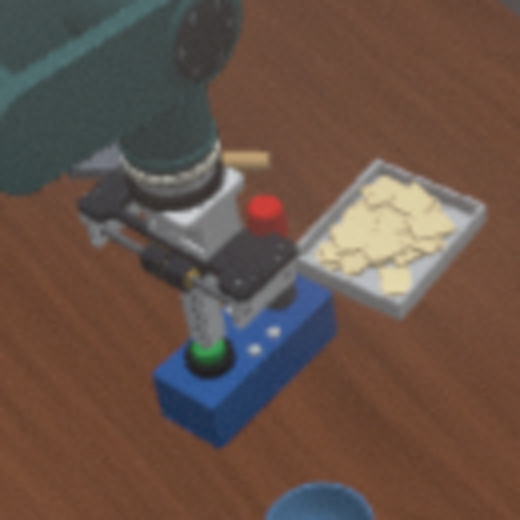

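The side crop shows the shut fingertips over the centre of the green button at (208,350). The knob at (265,210) is still down and clear of the gripper's body. Now I'll press in small steps.

Request:
{"fn": "move_arm", "kwargs": {
  "targets": [
    [[0, 0, 8], [0, 0, 0], -1],
    [[0, 0, 12], [0, 0, 0], -1],
    [[0, 0, 14], [0, 0, 0], -1],
    [[0, 0, 16], [0, 0, 0], -1],
    [[0, 0, 17], [0, 0, 0], -1],
    [[0, 0, 17], [0, 0, 0], -1]
  ]
}}

```text
time: 3.5
tool_pos: [0.4285, 0.1834, 0.0757]
ee_rot: [3.142, 0.006, -2.869]
wrist_force: [-9.5, -2.5, 30.3]
width: 0.0003
```

Run:
```python
from h import *
snap('side','s2.png',(200,110,330,240),4)
print(status.get_obs()['wrist_force'],status.get_obs()['wrist_torque'])
```

```text
[-9.25262987 -2.63680226 30.11390739] [-0.46314546  1.95696486 -0.00788712]
```

View pics/s2.png

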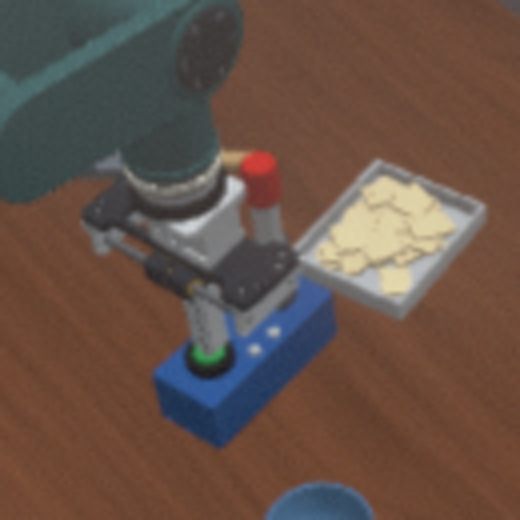

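The mast has popped up to its first stop: the knob is now at (260,180) in the crop, with the aluminium tube showing. Next I retract straight up, open the gripper, and go above the knob.

Request:
{"fn": "move_arm", "kwargs": {
  "targets": [
    [[0, 0, -15], [0, 0, 0], -1],
    [[0, 0, -45], [0, 0, 0], -1],
    [[0, 0, -85], [0, 0, 0], -1],
    [[0, 0, -125], [0, 0, 0], 0],
    [[0, 0, -165], [0, 0, 0], 1],
    [[0, 0, -190], [0, 0, 0], 1],
    [[0, 0, -190], [0, 0, 0], 1],
    [[-30, 0, -190], [0, 0, 0], 1],
    [[-60, 0, -190], [0, 0, 0], 1],
    [[-88, 0, -190], [0, 0, 0], 1],
    [[-88, 0, -190], [0, 0, 0], 1],
    [[-88, 0, -190], [0, 0, 0], 1],
    [[-88, 0, -190], [0, 0, 0], 1]
  ]
}}

```text
time: 5.18
tool_pos: [0.5104, 0.2064, 0.2584]
ee_rot: [3.142, -0.0, -2.869]
wrist_force: [0.8, 0.4, 0.7]
width: 0.0932
```

Run:
```python
from h import *
snap('side','s3.png',(200,90,330,220),4)
o=status.get_obs();T=R.from_euler('xyz',o['ee_rot']).as_matrix()
print(o['tool_pos'],o['width'],'to knob grasp tcp, mm:',(T.T@(np.array([.512,.208,.186])-o['tool_pos'])*1000).round(1))
```

```text
[0.51058232 0.20644085 0.25875554] 0.0935702425636565 to knob grasp tcp, mm: [-1.8  1.1 72.8]
```

View pics/s3.png

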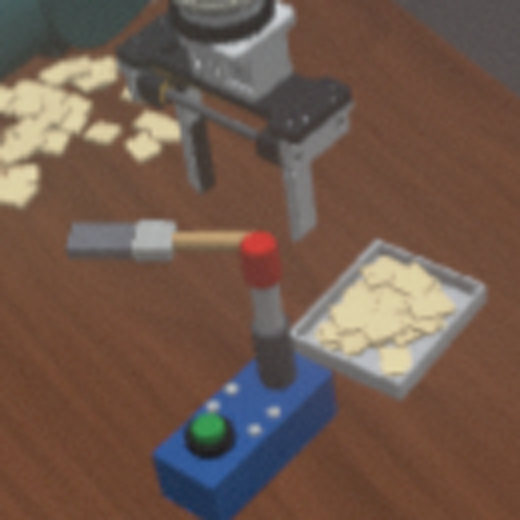

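The picture shows the knob at (261,258) standing at the first stop, between and below the open fingers, with the button back up. Now I lower the gripper and close.

Request:
{"fn": "move_arm", "kwargs": {
  "targets": [
    [[-2, 1, 20], [0, 0, 0], 1],
    [[-2, 1, 40], [0, 0, 0], 1],
    [[-2, 1, 60], [0, 0, 0], 1],
    [[-2, 1, 72], [0, 0, 0], 1],
    [[-2, 1, 72], [0, 0, 0], 1],
    [[-2, 1, 72], [0, 0, 0], 0],
    [[-2, 1, 72], [0, 0, 0], -0.3],
    [[-2, 1, 72], [0, 0, 0], -1],
    [[-2, 1, 72], [0, 0, 0], -1],
    [[-2, 1, 72], [0, 0, 0], -1],
    [[-2, 1, 72], [0, 0, 0], -1],
    [[-2, 1, 72], [0, 0, 0], -1],
    [[-2, 1, 72], [0, 0, 0], -1]
  ]
}}

```text
time: 6.85
tool_pos: [0.5126, 0.2095, 0.1865]
ee_rot: [3.139, 0.0, -2.868]
wrist_force: [-1.3, 5.8, 0.2]
width: 0.0316
```

Request:
{"fn": "move_arm", "kwargs": {
  "targets": [
    [[0, 1, -10], [0, 0, 0], -1],
    [[0, 1, -20], [0, 0, 0], -1],
    [[0, 1, -30], [0, 0, 0], -1],
    [[0, 1, -40], [0, 0, 0], -1],
    [[0, 1, -50], [0, 0, 0], -1],
    [[0, 1, -58], [0, 0, 0], -1],
    [[0, 1, -65], [0, 0, 0], -1],
    [[0, 1, -70], [0, 0, 0], -1],
    [[0, 1, -73], [0, 0, 0], -1],
    [[0, 1, -73], [0, 0, 0], -1],
    [[0, 1, -73], [0, 0, 0], -1],
    [[0, 1, -73], [0, 0, 0], -1]
  ]
}}

```text
time: 8.35
tool_pos: [0.5123, 0.2089, 0.2568]
ee_rot: [3.141, -0.004, -2.869]
wrist_force: [1.3, 5.2, -13.7]
width: 0.0313
```

Run:
```python
from h import *
snap('side','s4.png',(200,90,330,220),4)
o=status.get_obs();print(o['tool_pos'],o['wrist_force'],o['width'])
```

```text
[0.51232099 0.20892393 0.25676977] [  1.22144501   5.4163256  -14.51499757] 0.03186275914515122
```

View pics/s4.png

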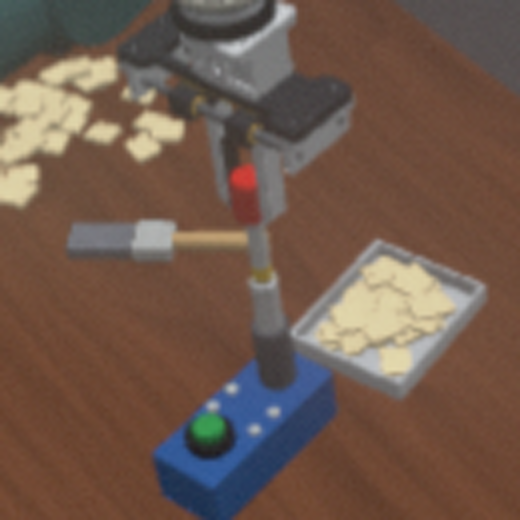

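The yellow band shows at (262,272), and the knob is held between the fingers. The TCP rose 70.3 mm, and the downward pull of 14 N is more than the 6 N spring, so the rod is against the end stop. I'll hold briefly to check for slipping, then hand in.

Request:
{"fn": "move_arm", "kwargs": {
  "targets": [
    [[0, 0, 0], [0, 0, 0], -1],
    [[0, 0, 0], [0, 0, 0], -1],
    [[0, 0, 0], [0, 0, 0], -1],
    [[0, 0, 0], [0, 0, 0], -1]
  ]
}}

```text
time: 8.9
tool_pos: [0.5123, 0.2089, 0.2568]
ee_rot: [3.141, -0.004, -2.869]
wrist_force: [1.0, 6.0, -13.9]
width: 0.0314
```

Run:
```python
from h import *
o=status.get_obs();print(o['tool_pos'],o['wrist_force'],o['width'])
if o['wrist_force'][2]<-9: print(order.close_job())
```

```text
[0.51231597 0.20891205 0.25678712] [  0.96423189   6.04665625 -13.91512484] 0.031406144158600484
the job is handed in; nothing more can be done
None
```

The left mast, which serves the heaped tray, is raised to its second stop with its knob still gripped, and the job is handed in. I pressed its green button, it popped up to the first stop, and I gripped the knob and pulled it straight up.

- **Last checks:** The TCP rose 70.3 mm and the yellow band shows. The downward pull is a steady 14 N, more than the 6 N spring, so the rod is against its end stop. The fingers hold at 31–32 mm on the 32 mm knob, with no slip over the last half second. The time was about 9 s.
- **What disagreed:** The button bottomed out at a TCP height of about 76 mm. I had put its top at 75 mm, so I expected about 69 mm, and the press reached 30 N before I retracted. A sideways force of about 6 N from slightly off-centre gripping remained at the end.
- **Not checked:** The arm never went near the right mast, bowl, jar or brush, but I took no final picture of all of them.

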